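# Lock the snap-setting die in its taper holder

### The arm

A 6-joint arm with a two-finger parallel gripper is mounted at the origin on a cart in front of the work surface, level with it; the furniture and walls round the work are solid. World frame = base frame: x ahead of the robot, y to its left, z up, the work surface at z = 0. Lengths are in mm, angles in rad, forces in N, time in s.
With the tool pointing down it reaches from about 400 to 925 mm from the base axis. Payload 12.5 kg.
Tool frame: the origin (TCP) lies midway between the tips of the shut fingers; the grasp point (between the pads) lies env.grasp_offset behind it (env.grasp_offset is the distance from the TCP to the grasp point, in mm); x points along the fingers, y is the direction in which the jaws open and shut, and the axes are right-handed (so a half turn about x gives the same grasp; the last joint's range is limited). The gripper opens to 95 mm and grips with 3 to 60 N. Pads are 20 mm wide; open, the fingers measure 119 mm over their backs; the gripper's body (75 mm by 180 mm) begins 59 mm behind the grasp point.
Start: joints at [-1.337, 0.491, 1.559, -0, 1.092, -0.106], TCP at [208.335, -589.274, 214.661] pointing down, gripper open.
Joint ranges: [-3.1, 3.1], [-0.84, 2.19], [0.05, 2.79], [-1.13, 4.28], [0.06, 2.93], [-2.69, 2.69]. Speed limits (rad/s): [2.22, 2.22, 2.79, 3.14, 3.14, 3.14].

### API

Orientations are given as [roll, pitch, yaw] about the fixed x, y, z axes, in that order (R = Rz(yaw) Ry(pitch) Rx(roll)).
In Python, from cell import env gives the robot as it stands.
- The arm moves only by the tool apply_moves, never from a script. Its arguments are lists of equal length, an entry for each row: "offset": the shift along the world's x, y, z in units of 25 mm (1.0 is 25 mm), a list of three; "yaw": the turn about the world's z in units of 6 degrees (1.0 is 6 degrees); "jaw": the closure, from -1 (fully open) to 1 (shut), so that 0 is half open. A call has 1 to 20 rows; each row is the pose to reach, as a shift and turn from the pose measured when the call began; what a row does not reach only later rows make up. A row lasts 1/8 s, in which the tool goes at most 62.5 mm and 10.7 degrees, less where a joint would pass 70% of its speed; a pose out of reach is approached as far as the arm can. A call with a gripper value outside its range is refused whole. The fingers move at their own pace and stop on an object; the grip force is fixed at half the most. Time passes only in rows, so rows that repeat a pose let the fingers close. It gives the time, the measured TCP pose, the force and the opening at its end, in the units of the state.
- env.state(): the state, without advancing time (a new reading comes with each control period).
- env.read_camera(name): name is "scene" or "top"; returns a dict with "frame" (400x640x3 uint8, red, green, blue), "fx", "fy", "cx", "cy" (pixels), "distortion" ([k1, k2, p1, p2, k3] as OpenCV has them; the pictures are not rectified), "xyz" and "rotation" of the camera in the world. Camera axes: x right, y down, z forward; pixel columns grow to the right and rows downward; lengths in mm; the calibration is good to about 2 mm. A picture is of the moment at which its call begins. There is no depth.
- env.job_done(): hands the job in, once; it reports no verdict.
The state is a dict: "t": time; "joints": joint angles; "qvel": joint speeds; "tau": joint torques, N m; "eef_pos": TCP position; "tcp_rot": TCP orientation; "ft_force": force on the tool from outside, world axes, zero at the start; "moment": the same for the moment, N m; "opening": opening from 0.0 (shut) to 1.0 (fully open).
Only numpy, scipy, OpenCV 4.12 (cv2) and the standard library are available. Lean on these libraries where they do the work, as an engineer would, in place of code of your own. Each camera call takes 0.05 s, during which the arm holds its last target.

### The job

Take the die with the tapered shank (the one with the plain tall round top) out of the wooden block, set it lightly into the socket of the bench holder and let go of it. Then drive it down with the wooden tapper, in taps of growing firmness, until it is wedged and locked, but without over-driving it or hitting it hard. Stand the tapper back upright on the worktop, clear of the holder, and leave everything else where it is.

Things in the scene. Friction and masses are not known exactly. Their poses are not given: they have to be found in the camera images.
- taper_die: steel die, 103 mm tall, upright in one of the block's two holes (which one changes). Origin: centre of the shank's lower end; z up its axis. Tapered shank, diameter 16 mm at the end growing evenly to 28 mm at 60 mm; collar of diameter 38 mm from 60 to 65 mm, resting on the block; plain cylinder of diameter 28 mm from 65 to 103 mm (grip here), flat top. About 0.24 kg.
- straight_die: the other steel die in the block, not to be used: a wide low head of diameter 42 mm on a narrow neck of diameter 21 mm, same collar, straight shank of diameter 24 mm; 92 mm tall. Origin: centre of the shank's lower end; z up.
- die_block: wooden block 80 x 150 x 68 mm, fixed, with two upright round holes of diameter 31 mm and 64 mm depth, 37 mm either side of its centre along its y (long) axis. Origin: centre of its underside, z up.
- holder_mouth (a point): centre of the round rim of the grey bench holder, 70 mm above the worktop, z up; rim 68 mm across, bore 50 mm. A steel sleeve sits in the bore, its top a hidden 0 to 19 mm below the rim, different every time. With the die just resting in it, the die's lower end is some 30 to 51 mm below the rim: it is found by feel. When locked, the collar still clears the rim.
- holder: the fixed grey bench holder; origin at its underside, z up; foot 104 x 70 mm. The sleeve has a round opening of diameter 30 mm, below it three steep walls matching the shank, 11 mm from the axis at the top, 8.2 mm at the bottom 28 mm down. It rests loosely a hidden 0 to 12 mm above its seat: pushed with 7 to 10 N, it slips down with the die; once seated, the push rises and the taper wedges.
- jaw (a joint): travel of the sleeve's one spring-backed wall, pushed outward by the shank, m: 0 empty, under 0.0005 with the die set in lightly (push under 5 N; a harder push wedges it early). Locked from 0.00075, over-driven from 0.0015. With the sleeve seated, a push of 16 N brings 0.00075, 30 N 0.0015 (15 percent more or less); aim for 22 N. Friction keeps it when the push ends.
- tapper: wooden tapping tool, upright on the worktop, 106 mm tall, 0.14 kg. Origin: centre of its flat underside; z up. Striking head of diameter 45 mm from 0 to 30 mm, shoulder to 36 mm, round handle of diameter 25 mm from 36 to 85 mm (grip here), knob of diameter 29 mm on top. Hold it upright and press its flat underside on the die's flat top; over 30 N would damage the die.
- tape_measure: tape measure, 64 x 56 x 53 mm, bystander; origin at its underside
- thread_spool: thread spool, diameter 25 mm, 43 mm tall, bystander; origin at its underside
- dosing_cap: white plastic cup, diameter 65 mm, 40 mm tall, bystander; origin at its underside
- scrub_brush: wooden scrubbing brush 73 x 148 x 44 mm, bystander; origin at its underside
- clothes_peg: clothes peg 15 x 72 x 12 mm, bystander; origin at its underside
- spare_knob: selector knob, diameter 52 mm, 23 mm tall, bystander; origin at its underside
There are look-alikes about, which are no part of the job. There is more than one size of the holder; the one meant has the size given above.

How it is judged (in metres and radians):
On the way, in this order (a step that is already met when the one before it is completed fails the run):
1. the tapered die stands in the socket, let go, not yet wedged (wall under 0.5 mm) (horizontal distance between taper_die and holder_mouth below 0.006 m and angle between taper_die's own z axis and vertical below 0.08 rad and z of taper_die in the frame of holder_mouth below -0.02 m and contact force between the fingers and taper_die below 0.1 N and value of joint jaw below 0.0005 m), for 0.2 s.
2. the tapper pushes on the die (contact force between tapper and taper_die above 5 N).
3. the die is locked (value of joint jaw above 0.00075 m), for 0.2 s.
At the end, for the whole second after the job is handed in: The tapered die stands upright (0.08 rad) in the socket, within 6 mm of the mouth's centre, its lower end over 20 mm below the rim, wedged so that the spring-backed wall reads 0.75 to 1.5 mm; the tapper stands upright (0.1 rad) on the worktop, over 80 mm from the mouth; both at rest (horizontal distance between taper_die and holder_mouth below 0.006 m and angle between taper_die's own z axis and vertical below 0.08 rad and z of taper_die in the frame of holder_mouth below -0.02 m and value of joint jaw between 0.00075 and 0.0015 m and linear speed of each of taper_die, tapper below 0.01 m/s and angle between tapper's own z axis and vertical below 0.1 rad and height (world z) of tapper between -0.004 and 0.004 m and horizontal distance between tapper and holder_mouth above 0.08 m); the robot touches nothing.
It fails at once if the die is over-driven (wall pushed out past 1.5 mm) (value of joint jaw above 0.0015 m).
It fails at once if the tapper hits the die with more than 30 N (contact force between tapper and taper_die above 30 N).
It fails at once if the die is pushed hard into the socket with the gripper itself (wall past 0.5 mm) (value of joint jaw above 0.0005 m and contact force between the fingers and taper_die above 3 N).
It fails at once if a bystander or the other die is moved more than 30 mm (distance of any of tape_measure, thread_spool, dosing_cap, scrub_brush, clothes_peg, spare_knob, straight_die from where it was at the start of the episode above 0.03 m).
It also fails if it takes over 67 s, if anything falls off the work surface, if the arm or the gripper's body presses on something with over 40 N, if the wrist force passes 120 N, or if a joint passes its speed limit or range.

## Working session

There is one attempt and no reset: what is moved stays moved. The work goes in short steps, Python scripts to look and compute and a tool call to move; the robot and the scene stay as the last step left them, time stands still between calls to the robot, and variables do not carry over. Pictures are saved under pics/ and viewed, and the job is handed in when it is done.

Besides the shell and the picture viewer there is one more tool, called after "Request:" in YAML: its name, and indented under it one key for each argument. apply_moves: Moves the arm, as the interface text tells. Its arguments: {"type":"object","properties":{"offset":{"type":"array"},"yaw":{"type":"array"},"jaw":{"type":"array"}},"required":["offset","yaw","jaw"]}

```bash
ls; mkdir -p pics; cat > h.py <<'E'
import numpy as np, cv2, sys
from cell import env
def grab(name,fn):
    d=env.read_camera(name); cv2.imwrite('pics/'+fn+'.png',cv2.cvtColor(d['frame'],cv2.COLOR_RGB2BGR)); return d
def K(d): return np.array([[d['fx'],0,d['cx']],[0,d['fy'],d['cy']],[0,0,1.]])
def ray(d,uv):
    p=cv2.undistortPoints(np.array([[uv]],float),K(d),np.array(d['distortion'],float))[0,0]
    v=np.array(d['rotation'])@np.array([p[0],p[1],1.]); return np.array(d['xyz'],float),v/np.linalg.norm(v)
def onz(d,uv,z):
    o,v=ray(d,uv); return o+v*(z-o[2])/v[2]
def proj(d,P):
    R=np.array(d['rotation']); P=np.atleast_2d(P).astype(float)
    t=-R.T@np.array(d['xyz'],float)
    return cv2.projectPoints(P,cv2.Rodrigues(R.T)[0],t,K(d),np.array(d['distortion'],float))[0][:,0]
E
python3 - <<'E'
from h import *
for n in('scene','top'):
    d=grab(n,n+'0'); print(n,d['xyz'],np.round(d['rotation'],3).tolist(),d['fx'],d['cx'],d['cy'],d['distortion'])
print(env.state(),env.grasp_offset)
E
```

```text
pics
scene [-419.78844128 1108.09552995  705.92637934] [-2.009, 0.001, -2.39] 451.6878818449068 322.72813645036126 208.07781924937044 [-0.07877756  0.          0.          0.          0.        ]
top [ 307.73109083   80.24015713 1551.46752606] [-2.978, 0.011, -1.551] 500.5531944775005 323.4475113614153 200.20670004164356 [-0.04946862  0.          0.          0.          0.        ]
{'t': 0.1, 'joints': array([-1.33661389e+00,  4.91495053e-01,  1.55936849e+00,  3.70075533e-06,
        1.09166213e+00, -1.05606096e-01]), 'qvel': array([-0.00058646, -0.00200856, -0.00146058, -0.00083059, -0.00070603,
       -0.00035791]), 'tau': array([ 1.54345937e-03, -6.13620973e+01, -2.58607221e+01,  6.93606469e-02,
        4.70574643e-02, -2.94678978e-05]), 'eef_pos': array([ 208.27809867, -589.06879963,  214.12969617]), 'tcp_rot': array([-1.6799205 ,  1.5698633 ,  1.80145898]), 'ft_force': array([-0.20285341, -0.30754006, -0.08743943]), 'moment': array([-0.0106591 ,  0.00133133,  0.03755299]), 'opening': 1.0032544929928342} 18.8
```

```bash
sed -i "s/np.array(d\['rotation'\])/rm(d['rotation'])/" h.py; sed -i "3i from scipy.spatial.transform import Rotation\ndef rm(r): return Rotation.from_euler('xyz',r).as_matrix()" h.py; cat h.py
```

```text
import numpy as np, cv2, sys
from cell import env
from scipy.spatial.transform import Rotation
def rm(r): return Rotation.from_euler('xyz',r).as_matrix()
def grab(name,fn):
    d=env.read_camera(name); cv2.imwrite('pics/'+fn+'.png',cv2.cvtColor(d['frame'],cv2.COLOR_RGB2BGR)); return d
def K(d): return np.array([[d['fx'],0,d['cx']],[0,d['fy'],d['cy']],[0,0,1.]])
def ray(d,uv):
    p=cv2.undistortPoints(np.array([[uv]],float),K(d),np.array(d['distortion'],float))[0,0]
    v=rm(d['rotation'])@np.array([p[0],p[1],1.]); return np.array(d['xyz'],float),v/np.linalg.norm(v)
def onz(d,uv,z):
    o,v=ray(d,uv); return o+v*(z-o[2])/v[2]
def proj(d,P):
    R=rm(d['rotation']); P=np.atleast_2d(P).astype(float)
    t=-R.T@np.array(d['xyz'],float)
    return cv2.projectPoints(P,cv2.Rodrigues(R.T)[0],t,K(d),np.array(d['distortion'],float))[0][:,0]
```

View pics/scene0.png

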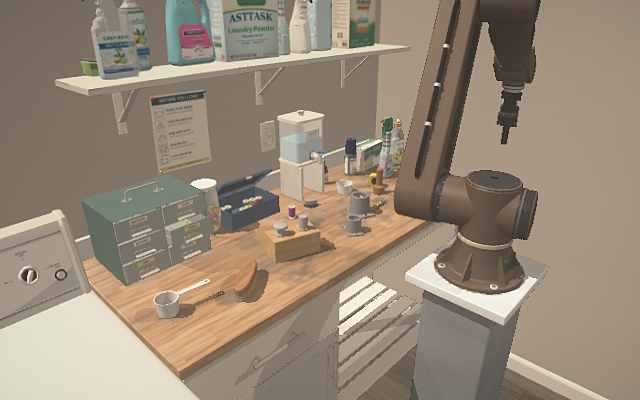

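View pics/top0.png

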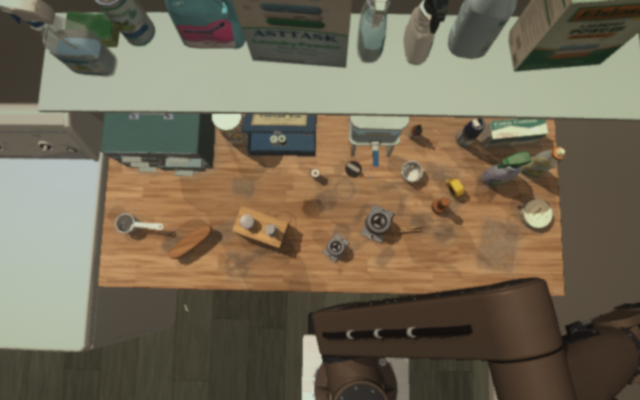

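```bash
python3 - <<'E'
import cv2
a=cv2.imread('pics/top0.png'); cv2.imwrite('pics/t1.png',cv2.resize(a[150:270,220:420],None,fx=4,fy=4,interpolation=cv2.INTER_CUBIC))
cv2.imwrite('pics/t2.png',cv2.resize(a[150:230,390:490],None,fx=6,fy=6,interpolation=cv2.INTER_CUBIC))
a=cv2.imread('pics/scene0.png'); cv2.imwrite('pics/s1.png',cv2.resize(a[165:265,255:395],None,fx=5.5,fy=5.5,interpolation=cv2.INTER_CUBIC))
E
```

```text
(no output)
```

View pics/t1.png

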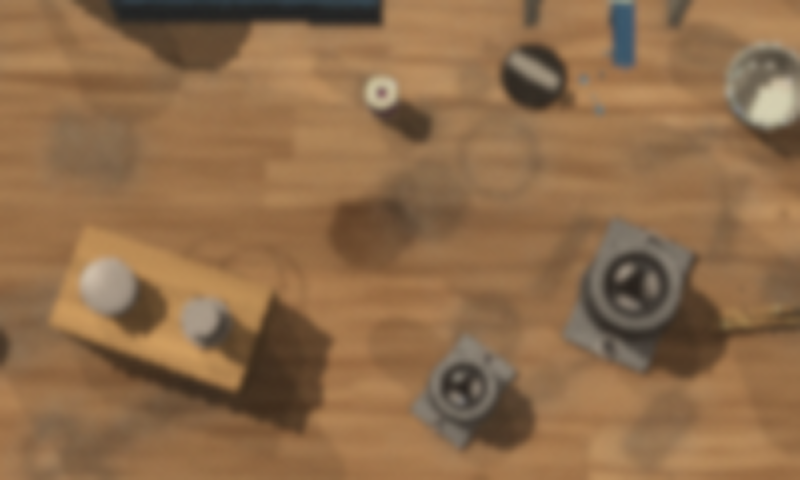

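View pics/t2.png

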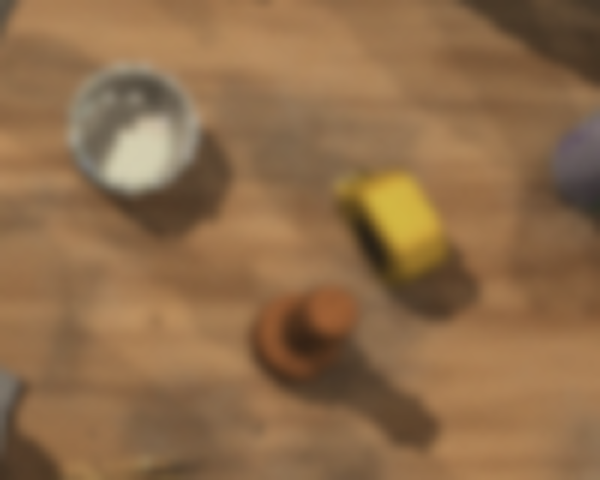

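View pics/s1.png

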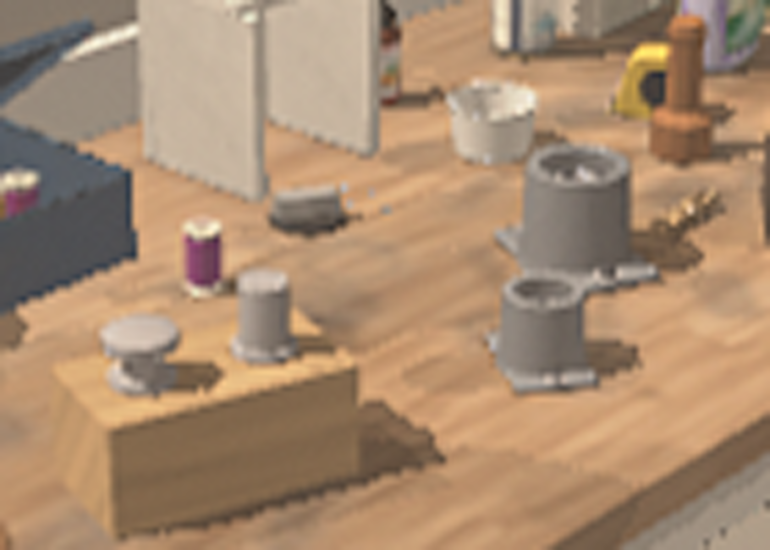

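```bash
cat > seg.py <<'E'
from h import *
d=env.read_camera('top'); f=d['frame']; s=cv2.cvtColor(cv2.resize(f,None,fx=4,fy=4,interpolation=cv2.INTER_CUBIC),cv2.COLOR_RGB2HSV)
def blob(box,cond):
    u0,v0,u1,v1=[4*b for b in box]; m=cond(s[v0:v1,u0:u1].astype(int)).astype(np.uint8)
    m=cv2.morphologyEx(m,cv2.MORPH_OPEN,np.ones((5,5)))
    cs,_=cv2.findContours(m,cv2.RETR_EXTERNAL,cv2.CHAIN_APPROX_NONE); c=max(cs,key=cv2.contourArea)
    (x,y),r=cv2.minEnclosingCircle(c); e=cv2.fitEllipse(c)
    g=lambda x,y:((x+u0+.5)/4-.5,(y+v0+.5)/4-.5)
    return g(*e[0]),np.array(e[1])/4,cv2.contourArea(c)/16,m*255
def pr(box): 
    u0,v0,u1,v1=box; print(cv2.cvtColor(f,cv2.COLOR_RGB2HSV)[v0:v1:2,u0:u1:2,1])
E
python3 - <<'E'
from seg import *
pr((260,218,292,242)); print('holder');pr((360,205,398,240)); print('tapper')
h=cv2.cvtColor(f,cv2.COLOR_RGB2HSV); print(h[194:216,428:454:2,0]); print(h[194:216,428:454:2,1]); print(h[194:216,428:454:2,2])
E
```

```text
[[138 138 137 136 138 139 138 139 138 137 138 136 137 136 136 138]
 [138 137 136 137 138 136 136 136 138 138 139 138 138 137 136 139]
 [139 139 138 138 137 136 134 136 137 138 137 138 139 136 139 138]
 [141 139 138 125 104  93  95 110 132 137 136 137 138 140 141 137]
 [139 140 130  86  53  49  50  59  98 136 137 138 137 141 138 139]
 [140 139 121  62  47  47  48  52  74 131 138 138 139 141 139 138]
 [140 137 120  56  48  48  48  54  66 123 139 138 139 140 135 134]
 [136 137 128  68  48  49  50  58  70 126 139 140 141 136 137 135]
 [136 135 134 103  65  56  58  66  98 137 141 140 141 135 137 137]
 [135 135 134 132 113  91 103 116 133 141 140 141 135 133 134 137]
 [136 136 135 135 134 136 137 138 141 138 139 139 135 133 131 138]
 [140 137 138 137 135 136 137 137 138 140 139 136 132 129 131 136]]
holder
[[131 127 119 118 125 127  90  62  89 114 126 129 130 128 130 130 129 124
  125]
 [133 125 118 118 125 121  61  39  43  56  75  96 112 127 129 130 128 126
  125]
 [128 123 117 122 123  99  47  39  38  40  43  49  72  95 118 128 130 128
  127]
 [123 124 124 125 119  70  41  40  40  41  40
[... 3824 characters left out ...]
40 127  87  85 129 152 148 136 134 141]
 [159 152 123 140 122  78  74 107 139 137 128 135 142]
 [156 145 115 139 119  72  63  82 111 115 115 134 140]
 [155 142 110 134 118  68  56  63  82  92 104 132 140]
 [159 146 105 127 122  73  54  59  73  84  95 125 141]
 [166 152 102 117 128  89  63  65  78  85  90 114 139]
 [172 158 106 103 126 106  84  77  82  83  85 101 134]
 [173 164 120  89 113 114 102  86  81  78  80  93 126]
 [169 166 137  88  92 108 108  87  76  73  77  87 112]
 [160 159 145 105  78  89  95  82  72  72  77  83  95]
 [150 150 147 126  86  77  81  77  74  75  79  84  87]
 [143 147 150 142 109  86  81  80  77  78  82  88  89]
 [140 145 153 152 132 108  92  86  83  81  86  92  93]]
```

```bash
python3 - <<'E'
import cv2,numpy as np
a=cv2.imread('pics/top0.png'); b=cv2.imread('pics/scene0.png')
def c(im,u,v,w,h,k): return cv2.resize(im[v:v+h,u:u+w],None,fx=k,fy=k,interpolation=cv2.INTER_LINEAR)
t=np.hstack([c(a,258,216,32,28,12),c(a,362,205,32,28,12)])
print('scene die at',(286,205),'tapper',(370,165))
s=np.hstack([c(b,290,208,32,28,12),c(b,345,185,32,28,12)])
x=np.hstack([c(a,428,192,32,28,12),c(b,366,165,32,28,12)])
for n,i in(('z1',t),('z2',s),('z3',x)): cv2.imwrite(f'pics/{n}.png',i)
E
```

```text
scene die at (286, 205) tapper (370, 165)
```

View pics/z1.png

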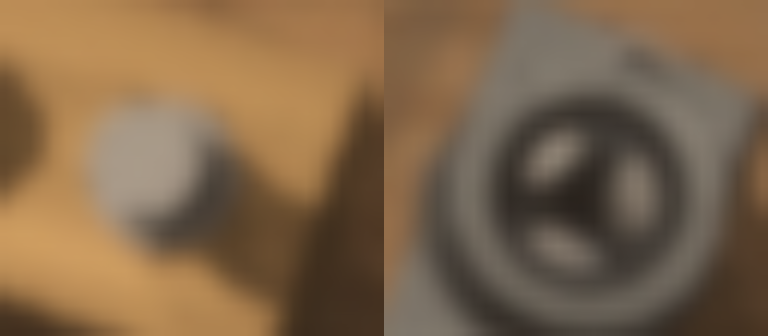

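View pics/z2.png

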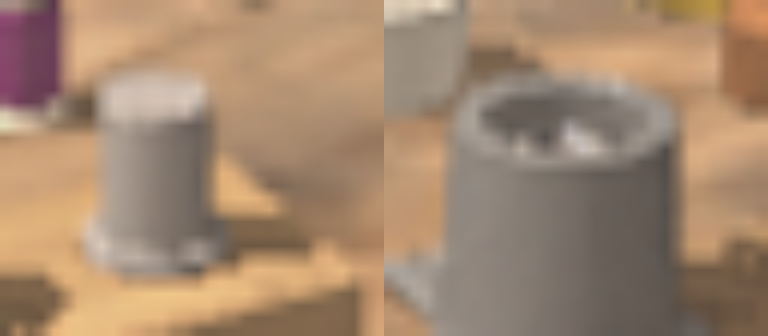

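View pics/z3.png

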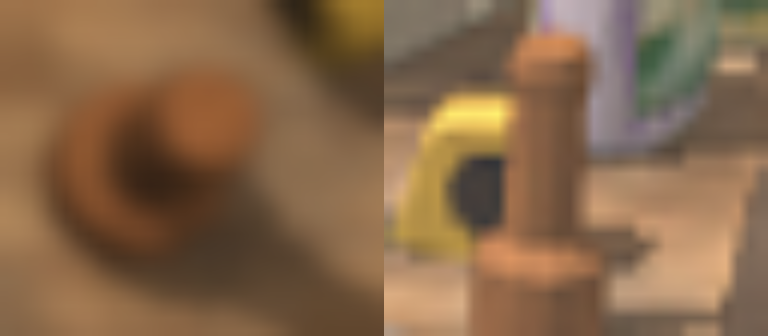

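```bash
python3 - <<'E'
from h import *
T=env.read_camera('top');S=env.read_camera('scene')
for n,t,s,z in(('die',(269.8,228.7),(302.4,215.6),111),('rim',(378.7,220.5),(359.75,194.5),70),('tap',(444.75,201.5),(379.25,168.6),106)):
    a=onz(T,t,z);b=onz(S,s,z);print(n,a.round(1),b.round(1),np.linalg.norm(a-T['xyz'])/500.)
    o1,v1=ray(T,t);o2,v2=ray(S,s); A=np.c_[v1,-v2]; k=np.linalg.lstsq(A,o2-o1,rcond=None)[0]; print('tri',(o1+k[0]*v1).round(1),(o2+k[1]*v2).round(1))
print(onz(T,(439.2,205.7),30).round(1))
# foot corners, block corners
for p in((620,220),(692,255),(645,370),(568,335)): print(onz(T,(220+p[0]/4-.5,150+p[1]/4-.5),5).round(1))
print('blk')
for p in((88,226),(273,293),(240,390),(50,324)): print(onz(T,(220+p[0]/4-.5,150+p[1]/4-.5),68).round(1))
E
```

```text
die [459.1 255.1 111. ] [457.  261.1 111. ] 2.917824535477425
tri [459.4 255.5 107.8] [461.2 257.  108.1]
rim [494.  -63.7  70. ] [490.  -55.7  70. ] 3.0001228236364135
tri [494.6 -64.1  65.8] [495.8 -63.2  65.9]
tap [ 549.  -253.5  106. ] [ 541.7 -237.9  106. ] 3.005960914693553
tri [ 550.1 -255.1   99.1] [ 552.7 -253.3   99.1]
[ 548.3 -253.7   30. ]
[552.3 -56.8   5. ]
[ 525.8 -113.     5. ]
[435.5 -76.6   5. ]
[461.5 -16.9   5. ]
blk
[530.5 348.2  68. ]
[482.5 207.3  68. ]
[409.7 229.5  68. ]
[456.  373.3  68. ]
```

```bash
cat >> h.py <<'E'
def st():
    s=env.state(); R=rm(s['tcp_rot']); y=R[:,1]
    print('t',round(s['t'],2),'p',s['eef_pos'].round(2),'jawdir',np.degrees(np.arctan2(y[1],y[0])).round(2),'x',R[:,0].round(3),'j',s['joints'].round(2),'F',s['ft_force'].round(2),'M',s['moment'].round(2),'op',round(s['opening'],3)); return s
E
python3 - <<'E'
from h import *
st()
E
```

```text
t 0.25 p [ 208.3  -589.17  214.38] jawdir -70.53 x [-0.  0. -1.] j [-1.34  0.49  1.56  0.    1.09 -0.11] F [ 1.11 -0.38  0.43] M [ 0.03 -0.06  0.01] op 0.999
```

Request:
apply_moves:
  offset:
    - [2,2,0.5]
    - [4,4,1]
    - [6,6,1.4]
    - [8,8,1.4]
    - [10,10,1.4]
    - [11.5,12,1.4]
    - [12,14,1.4]
    - [12.3,16.4,1.4]
    - [12.5,18.8,1.4]
    - [12.5,21.2,1.4]
    - [12.5,23.6,1.4]
    - [12,26,1.4]
    - [11.4,28.4,1.4]
    - [10.7,30.8,1.4]
    - [10,33,1.4]
    - [10,33.77,1.4]
    - [10,33.77,1.4]
    - [10,33.77,1.4]
  yaw: [0.5,1,2,3,4,5,6,7,8,8.67,8.67,8.67,8.67,8.67,8.67,8.67,8.67,8.67]
  jaw: [-1,-1,-1,-1,-1,-1,-1,-1,-1,-1,-1,-1,-1,-1,-1,-1,-1,-1]

```text
t: 2.5
eef_pos: [458.3, 254.6, 249.3]
tcp_rot: [-1.06, 1.57, -2.953]
ft_force: [0.2, -0.8, -0.2]
opening: 0.997
```

```bash
python3 - <<'E'
from h import *
st()
E
```

```text
t 2.5 p [458.31 254.57 249.27] jawdir -18.5 x [-0.001 -0.    -1.   ] j [0.38 0.31 1.76 0.   1.07 0.7 ] F [ 0.21 -0.79 -0.22] M [-0.08 -0.07  0.03] op 0.997
```

Request:
apply_moves:
  offset:
    - [0.02,0.02,-2]
    - [0.02,0.02,-4]
    - [0.02,0.02,-5.5]
    - [0.02,0.02,-6.4]
    - [0.02,0.02,-6.8]
    - [0.02,0.02,-6.8]
    - [0.02,0.02,-6.8]
    - [0.02,0.02,-6.8]
    - [0.02,0.02,-6.8]
    - [0.02,0.02,-6.8]
    - [0.02,0.02,-6.8]
    - [0.02,0.02,-6.8]
    - [0.02,0.02,-6.8]
    - [0.02,0.02,-6.8]
    - [0.02,0.02,-6.8]
  yaw: [0,0,0,0,0,0,0,0,0,0,0,0,0,0,0]
  jaw: [-1,-1,-1,-1,-0.5,0,0.4,1,1,1,1,1,1,1,1]

```text
t: 4.38
eef_pos: [458.7, 255.1, 79.3]
tcp_rot: [-1.128, 1.57, -3.022]
ft_force: [-2.0, 1.4, 3.1]
opening: 0.284
```

```bash
python3 - <<'E'
from h import *
st(); d=grab('scene','s2'); a=cv2.imread('pics/s2.png'); cv2.imwrite('pics/s2c.png',cv2.resize(a[130:270,230:410],None,fx=4,fy=4))
E
```

```text
t 4.38 p [458.7  255.09  79.3 ] jawdir -18.5 x [-0.001 -0.    -1.   ] j [0.38 0.54 1.94 0.   0.67 0.7 ] F [-1.99  1.37  3.07] M [0.11 0.39 0.01] op 0.284
```

View pics/s2c.png

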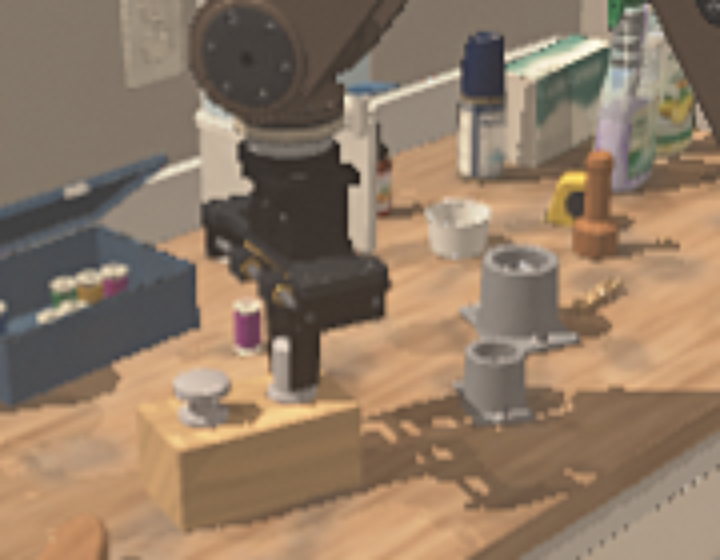

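Request:
apply_moves:
  offset:
    - [0,0,0.4]
    - [0,0,1]
    - [0,0,1.8]
    - [0,0,2.8]
    - [0,0,3.8]
    - [0,0,4.2]
    - [0,0,4.2]
    - [0.2,-2,4.2]
    - [0.5,-4,4.2]
    - [0.7,-6,4.2]
    - [0.9,-8,4.2]
    - [1.1,-10,4.2]
    - [1.3,-11.8,4.2]
    - [1.41,-12.76,4.2]
    - [1.41,-12.76,4.2]
    - [1.41,-12.76,4.2]
    - [1.41,-12.76,4.2]
  yaw: [0,0,0,0,0,0,0,0,0,0,0,0,0,0,0,0,0]
  jaw: [1,1,1,1,1,1,1,1,1,1,1,1,1,1,1,1,1]

```text
t: 6.55
eef_pos: [493.8, -63.0, 184.1]
tcp_rot: [-1.305, 1.569, 3.086]
ft_force: [0.6, 0.0, -2.1]
opening: 0.28
```

```bash
python3 - <<'E'
from h import *
s=st(); d=grab('scene','s3'); a=cv2.imread('pics/s3.png'); cv2.imwrite('pics/s3c.png',cv2.resize(a[110:230,300:430],None,fx=5,fy=5))
p=s['eef_pos']
for z in(0,60,65,70):print(z,proj(d,p+[0,0,-71.3+z]))
print(proj(d,[494,-64,70]))
E
```

```text
t 6.55 p [493.75 -63.01 184.09] jawdir -18.44 x [-0.001  0.    -1.   ] j [-0.26  0.35  1.9  -0.    0.89  0.06] F [ 0.59  0.04 -2.12] M [-0.01 -0.09 -0.01] op 0.28
0 [[360.61630592 182.46229288]]
60 [[361.19279692 166.40134471]]
65 [[361.24130569 165.04038115]]
70 [[361.28988569 163.67591248]]
[[360.33110646 193.51719632]]
```

View pics/s3c.png

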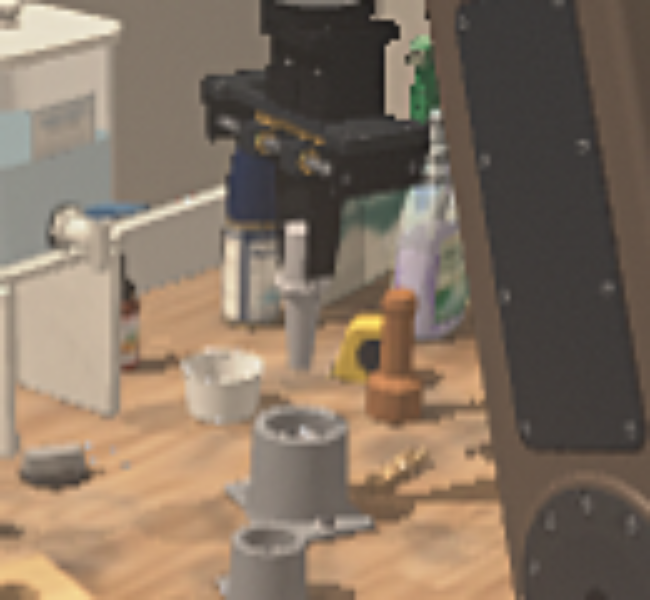

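Request:
apply_moves:
  offset:
    - [0.01,-0.04,-0.8]
    - [0.01,-0.04,-1.6]
    - [0.01,-0.04,-2.2]
    - [0.01,-0.04,-2.6]
    - [0.01,-0.04,-2.76]
    - [0.01,-0.04,-2.76]
    - [0.01,-0.04,-2.76]
  yaw: [0,0,0,0,0,0,0]
  jaw: [1,1,1,1,1,1,1]

```text
t: 7.48
eef_pos: [494.2, -64.1, 115.6]
tcp_rot: [-0.969, 1.57, -2.862]
ft_force: [-1.2, -0.5, -3.5]
opening: 0.281
```

```bash
python3 - <<'E'
from h import *
s=st()
E
```

```text
t 7.47 p [494.21 -64.14 115.59] jawdir -18.44 x [-0.001 -0.    -1.   ] j [-0.26  0.45  1.97 -0.    0.72  0.06] F [-1.2  -0.5  -3.46] M [-0.12  0.07  0.04] op 0.281
```

Request:
apply_moves:
  offset:
    - [0,0,-0.06]
    - [0,0,-0.12]
    - [0,0,-0.12]
  yaw: [0,0,0]
  jaw: [1,1,1]

```text
t: 7.85
eef_pos: [494.1, -64.2, 112.5]
tcp_rot: [-0.952, 1.57, -2.845]
ft_force: [-1.1, -1.9, -2.1]
opening: 0.286
```

Request:
apply_moves:
  offset:
    - [0,0,-0.06]
    - [0,0,-0.1]
    - [0,0,-0.1]
  yaw: [0,0,0]
  jaw: [1,1,1]

```text
t: 8.22
eef_pos: [494.0, -64.2, 109.9]
tcp_rot: [-1.095, 1.57, -2.988]
ft_force: [-1.7, -0.7, -3.1]
opening: 0.287
```

Request:
apply_moves:
  offset:
    - [0,0,-0.04]
    - [0,0,-0.08]
    - [0,0,-0.08]
  yaw: [0,0,0]
  jaw: [1,1,1]

```text
t: 8.6
eef_pos: [493.9, -64.2, 107.8]
tcp_rot: [-1.145, 1.569, -3.037]
ft_force: [-2.3, -2.5, -2.0]
opening: 0.287
```

Request:
apply_moves:
  offset:
    - [0,0,-0.04]
    - [0,0,-0.08]
    - [0,0,-0.08]
  yaw: [0,0,0]
  jaw: [1,1,1]

```text
t: 8.98
eef_pos: [493.7, -64.2, 105.7]
tcp_rot: [-1.19, 1.569, -3.083]
ft_force: [-2.8, -2.3, -0.4]
opening: 0.285
```

Request:
apply_moves:
  offset:
    - [-0.02,-0.02,0]
    - [-0.03,-0.03,0]
    - [-0.03,-0.03,0]
  yaw: [0,0,0]
  jaw: [1,1,1]

```text
t: 9.35
eef_pos: [493.3, -64.8, 105.7]
tcp_rot: [-1.283, 1.57, 3.108]
ft_force: [-0.1, 1.0, -3.2]
opening: 0.282
```

Request:
apply_moves:
  offset:
    - [0,0,0]
    - [0,0,0]
  yaw: [0,0]
  jaw: [1,1]

```text
t: 9.6
eef_pos: [493.3, -64.8, 105.7]
tcp_rot: [-1.321, 1.57, 3.069]
ft_force: [-0.8, 1.2, -2.7]
opening: 0.283
```

Request:
apply_moves:
  offset:
    - [0,0,-0.03]
    - [0,0,-0.06]
    - [0,0,-0.06]
  yaw: [0,0,0]
  jaw: [1,1,1]

```text
t: 9.98
eef_pos: [493.2, -64.7, 104.1]
tcp_rot: [-1.401, 1.569, 2.989]
ft_force: [-1.9, 0.2, -1.3]
opening: 0.286
```

Request:
apply_moves:
  offset:
    - [0,0,-0.02]
    - [0,0,-0.04]
    - [0,0,-0.04]
  yaw: [0,0,0]
  jaw: [1,1,1]

```text
t: 10.35
eef_pos: [493.1, -64.7, 103.1]
tcp_rot: [-1.407, 1.569, 2.984]
ft_force: [-2.4, 1.6, 1.1]
opening: 0.281
```

Request:
apply_moves:
  offset:
    - [-0.02,0.01,0]
    - [-0.02,0.01,0]
    - [-0.02,0.01,0]
  yaw: [0,0,0]
  jaw: [1,1,1]

```text
t: 10.72
eef_pos: [492.8, -64.5, 103.1]
tcp_rot: [-1.355, 1.569, 3.035]
ft_force: [0.3, 0.8, -2.5]
opening: 0.286
```

Request:
apply_moves:
  offset:
    - [0,0,-0.02]
    - [0,0,-0.02]
    - [0,0,-0.02]
  yaw: [0,0,0]
  jaw: [1,1,1]

```text
t: 11.1
eef_pos: [492.7, -64.5, 102.5]
tcp_rot: [-1.358, 1.569, 3.032]
ft_force: [0.0, 1.4, -1.8]
opening: 0.283
```

Request:
apply_moves:
  offset:
    - [0,0,-0.03]
    - [0,0,-0.04]
    - [0,0,-0.04]
  yaw: [0,0,0]
  jaw: [1,1,1]

```text
t: 11.48
eef_pos: [492.6, -64.5, 101.5]
tcp_rot: [-1.381, 1.569, 3.01]
ft_force: [-1.4, 1.1, -1.2]
opening: 0.282
```

```bash
python3 - <<'E'
from h import *
s=st()
E
```

```text
t 11.47 p [492.6  -64.47 101.47] jawdir -18.44 x [-0.002  0.    -1.   ] j [-0.26  0.47  1.99 -0.    0.68  0.06] F [-1.36  1.08 -1.22] M [0.19 0.27 0.01] op 0.282
```

Request:
apply_moves:
  offset:
    - [-0.012,0.005,0]
    - [-0.012,0.005,-0.03]
    - [-0.012,0.005,-0.03]
  yaw: [0,0,0]
  jaw: [1,1,1]

```text
t: 11.85
eef_pos: [492.4, -64.4, 100.6]
tcp_rot: [-1.394, 1.569, 2.996]
ft_force: [0.5, 0.3, -2.8]
opening: 0.28
```

Request:
apply_moves:
  offset:
    - [0,0,0]
    - [0,0,0]
  yaw: [0,0]
  jaw: [1,1]

```text
t: 12.1
eef_pos: [492.4, -64.4, 100.6]
tcp_rot: [-1.374, 1.569, 3.016]
ft_force: [-1.4, 1.1, -3.2]
opening: 0.283
```

Request:
apply_moves:
  offset:
    - [-0.005,0,-0.03]
    - [-0.005,0,-0.05]
    - [-0.005,0,-0.05]
  yaw: [0,0,0]
  jaw: [1,1,1]

```text
t: 12.48
eef_pos: [492.2, -64.3, 99.3]
tcp_rot: [-1.398, 1.569, 2.993]
ft_force: [-0.8, 1.2, -2.5]
opening: 0.281
```

Request:
apply_moves:
  offset:
    - [0,0,-0.02]
    - [0,0,-0.03]
    - [0,0,-0.03]
  yaw: [0,0,0]
  jaw: [1,1,1]

```text
t: 12.85
eef_pos: [492.1, -64.3, 98.6]
tcp_rot: [-1.422, 1.569, 2.969]
ft_force: [-0.9, 0.8, 0.7]
opening: 0.283
```

Request:
apply_moves:
  offset:
    - [-0.005,0,0]
    - [-0.005,0,0]
  yaw: [0,0]
  jaw: [1,1]

```text
t: 13.1
eef_pos: [492.1, -64.3, 98.6]
tcp_rot: [-1.416, 1.569, 2.974]
ft_force: [-0.5, 1.4, -0.6]
opening: 0.284
```

```bash
python3 - <<'E'
from h import *
s=st(); d=grab('scene','s4'); a=cv2.imread('pics/s4.png'); cv2.imwrite('pics/s4c.png',cv2.resize(a[140:230,310:410],None,fx=6,fy=6))
E
```

```text
t 13.1 p [492.07 -64.32  98.61] jawdir -18.44 x [-0.002  0.    -1.   ] j [-0.26  0.48  1.99 -0.    0.68  0.06] F [-0.51  1.4  -0.6 ] M [ 0.29  0.16 -0.  ] op 0.284
```

View pics/s4c.png

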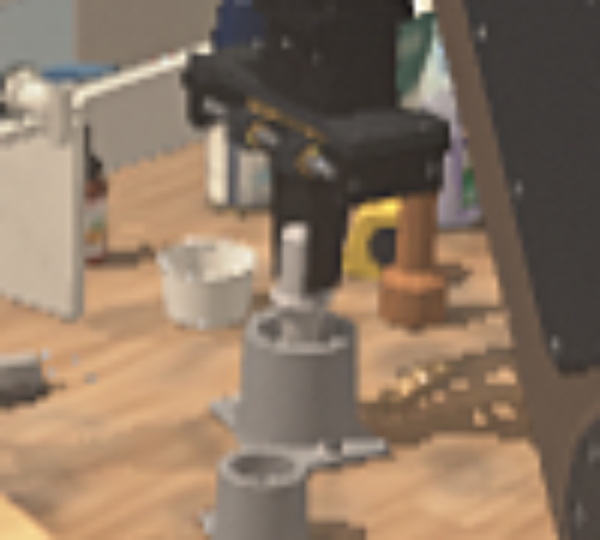

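Request:
apply_moves:
  offset:
    - [0,0,-0.02]
    - [0,0,-0.02]
    - [0,0,-0.02]
  yaw: [0,0,0]
  jaw: [1,1,1]

```text
t: 13.52
eef_pos: [492.1, -64.3, 98.2]
tcp_rot: [-1.423, 1.569, 2.967]
ft_force: [-1.0, 2.5, 2.4]
opening: 0.284
```

Request:
apply_moves:
  offset:
    - [0,0.01,0.01]
    - [0,0.01,0.01]
    - [0,0.01,0.01]
    - [0,0.01,0.01]
    - [0,0.01,0.01]
    - [0,0.01,0.01]
    - [0,0.01,0.01]
  yaw: [0,0,0,0,0,0,0]
  jaw: [1,1,0.2,-0.2,-0.2,-0.2,-0.2]

```text
t: 14.4
eef_pos: [492.1, -64.1, 98.4]
tcp_rot: [-1.431, 1.569, 2.96]
ft_force: [-0.0, 0.2, 0.1]
opening: 0.597
```

```bash
python3 - <<'E'
from h import *
s=st()
E
```

```text
t 14.4 p [492.09 -64.05  98.44] jawdir -18.45 x [-0.002  0.    -1.   ] j [-0.26  0.48  1.99 -0.    0.68  0.06] F [-0.05  0.16  0.05] M [-0.05 -0.03 -0.04] op 0.597
```

Request:
apply_moves:
  offset:
    - [0,0,0.6]
    - [0,0,1.6]
    - [0,0,2.8]
    - [0,0,3.6]
    - [0.4,-1.5,3.8]
    - [1,-3.5,3.8]
    - [1.6,-5.5,3.8]
    - [2.1,-7,3.8]
    - [2.26,-7.58,3.8]
    - [2.26,-7.58,3.8]
    - [2.26,-7.58,3.8]
    - [2.26,-7.58,3.8]
  yaw: [0,0,0,0,1.5,3,4.5,6,7.5,9,10.6,10.6]
  jaw: [-0.2,-0.2,-0.2,-0.3,-0.3,-0.3,-0.3,-0.3,-0.3,-0.3,-0.3,-0.3]

```text
t: 15.9
eef_pos: [548.6, -253.6, 194.4]
tcp_rot: [-1.043, 1.569, -1.827]
ft_force: [0.7, -0.5, 0.2]
opening: 0.648
```

```bash
python3 - <<'E'
from h import *
s=st(); d=grab('scene','s5'); a=cv2.imread('pics/s5.png'); t=grab('top','t5'); b=cv2.imread('pics/t5.png')
c=lambda im,u,v:cv2.resize(im[v:v+50,u:u+40],None,fx=10,fy=10,interpolation=cv2.INTER_CUBIC)
cv2.imwrite('pics/c5.png',np.hstack([c(a,340,160),c(b,358,195)]))
E
```

```text
t 15.9 p [ 548.58 -253.57  194.35] jawdir 45.09 x [-0.    -0.002 -1.   ] j [-0.54  0.48  1.64 -0.    1.02 -1.33] F [ 0.74 -0.49  0.16] M [ 0.02 -0.14  0.03] op 0.648
```

View pics/c5.png

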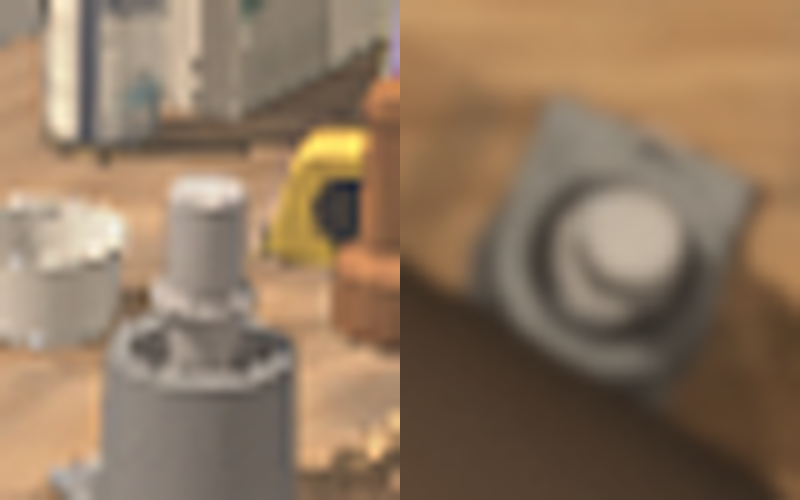

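View pics/t5.png

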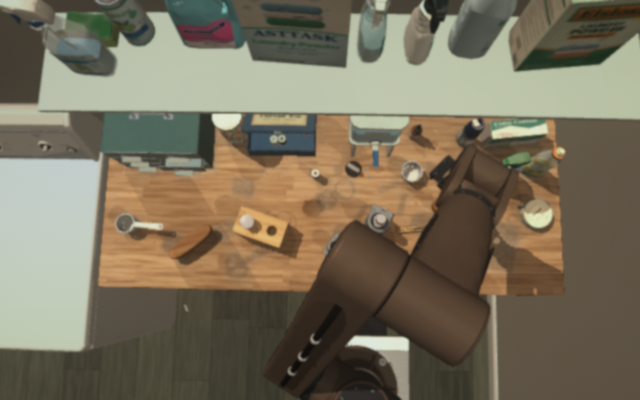

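View pics/s5.png

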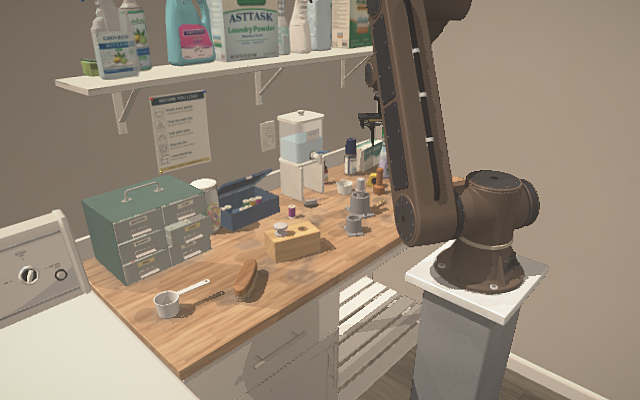

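Request:
apply_moves:
  offset:
    - [0,0,-2]
    - [0,0,-4]
    - [0,0,-5.2]
    - [0,0,-5.7]
    - [0,0,-5.9]
    - [0,0,-5.9]
    - [0,0,-5.9]
    - [0,0,-5.9]
    - [0,0,-5.9]
    - [0,0,-5.9]
    - [0,0,-5.9]
  yaw: [0,0,0,0,0,0,0,0,0,0,0]
  jaw: [-0.3,-0.3,-0.3,-0.3,-0.1,0.2,1,1,1,1,1]

```text
t: 17.38
eef_pos: [549.1, -253.7, 47.3]
tcp_rot: [-0.468, 1.568, -1.255]
ft_force: [1.3, 0.5, 6.8]
opening: 0.275
```

```bash
python3 - <<'E'
from h import *
s=st(); d=grab('scene','s6'); a=cv2.imread('pics/s6.png'); t=env.read_camera('top')
cv2.imwrite('pics/c6.png',cv2.resize(a[140:240,330:430],None,fx=6,fy=6,interpolation=cv2.INTER_CUBIC))
print(onz(t,(380.7,218.3),130))
E
```

```text
t 17.38 p [ 549.06 -253.65   47.29] jawdir 44.94 x [ 0.001 -0.002 -1.   ] j [-0.54  0.67  1.76 -0.    0.71 -1.32] F [1.3  0.47 6.82] M [ 0.19 -0.18 -0.02] op 0.275
[492.93581586 -63.59965713 130.        ]
```

View pics/c6.png

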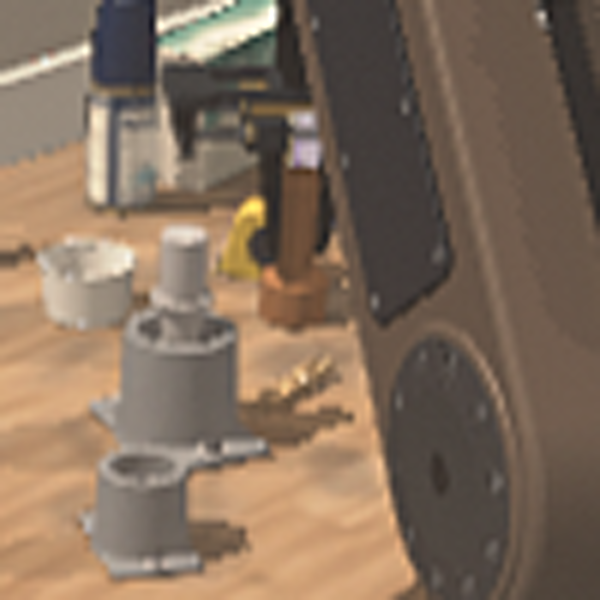

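Request:
apply_moves:
  offset:
    - [0,0,0.3]
    - [0,0,1]
    - [0,0,2]
    - [0,0,3.5]
    - [0,0,5]
    - [0,0,6]
    - [0,0,6.4]
    - [-0.5,1.6,6.4]
    - [-1.1,3.6,6.4]
    - [-1.7,5.6,6.4]
    - [-2.1,7,6.4]
    - [-2.27,7.585,6.4]
    - [-2.27,7.585,6.4]
    - [-2.27,7.585,6.4]
    - [-2.27,7.585,6.4]
  yaw: [0,0,0,0,0,0,0,0,0,0,0,0,0,0,0]
  jaw: [1,1,1,1,1,1,1,1,1,1,1,1,1,1,1]

```text
t: 19.35
eef_pos: [492.6, -65.0, 207.1]
tcp_rot: [-0.564, 1.568, -1.351]
ft_force: [-0.7, -0.1, -2.5]
opening: 0.274
```

```bash
python3 - <<'E'
from h import *
s=st(); d=grab('scene','s7'); a=cv2.imread('pics/s7.png')
cv2.imwrite('pics/c7.png',cv2.resize(a[120:220,310:410],None,fx=6,fy=6,interpolation=cv2.INTER_CUBIC))
E
```

```text
t 19.35 p [492.56 -64.96 207.08] jawdir 44.87 x [ 0.001 -0.002 -1.   ] j [-0.26  0.32  1.88 -0.    0.95 -1.04] F [-0.69 -0.14 -2.55] M [ 0.03 -0.2   0.04] op 0.274
```

View pics/c7.png

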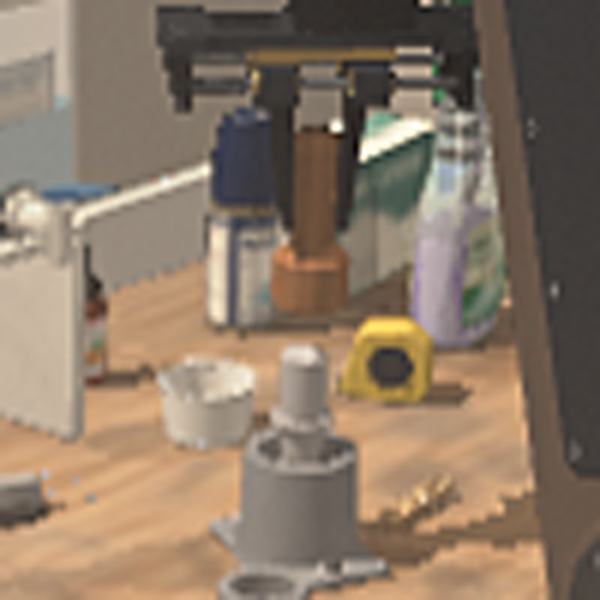

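Request:
apply_moves:
  offset:
    - [0.015,0.04,-0.4]
    - [0.015,0.04,-0.8]
    - [0.015,0.04,-1]
    - [0.015,0.04,-1]
    - [0.015,0.04,-1]
  yaw: [0,0,0,0,0]
  jaw: [1,1,1,1,1]

```text
t: 20.02
eef_pos: [493.0, -63.8, 182.2]
tcp_rot: [-0.455, 1.568, -1.242]
ft_force: [0.2, 0.7, -0.2]
opening: 0.272
```

Request:
apply_moves:
  offset:
    - [0,0,-0.04]
    - [0,0,-0.08]
    - [0,0,-0.08]
  yaw: [0,0,0]
  jaw: [1,1,1]

```text
t: 20.4
eef_pos: [493.0, -63.8, 180.2]
tcp_rot: [-0.454, 1.568, -1.241]
ft_force: [0.4, -0.2, -2.0]
opening: 0.276
```

Request:
apply_moves:
  offset:
    - [0,0,-0.02]
    - [0,0,-0.04]
    - [0,0,-0.04]
  yaw: [0,0,0]
  jaw: [1,1,1]

```text
t: 20.78
eef_pos: [493.0, -63.8, 179.2]
tcp_rot: [-0.492, 1.568, -1.279]
ft_force: [-0.3, -0.9, -1.3]
opening: 0.274
```

Request:
apply_moves:
  offset:
    - [0,0,-0.02]
    - [0,0,-0.04]
    - [0,0,-0.04]
  yaw: [0,0,0]
  jaw: [1,1,1]

```text
t: 21.15
eef_pos: [492.9, -63.8, 178.2]
tcp_rot: [-0.525, 1.568, -1.313]
ft_force: [-0.1, -0.0, -1.7]
opening: 0.272
```

Request:
apply_moves:
  offset:
    - [0,0,-0.02]
    - [0,0,-0.03]
    - [0,0,-0.03]
  yaw: [0,0,0]
  jaw: [1,1,1]

```text
t: 21.52
eef_pos: [492.9, -63.8, 177.4]
tcp_rot: [-0.551, 1.568, -1.338]
ft_force: [0.2, -0.3, -1.0]
opening: 0.278
```

Request:
apply_moves:
  offset:
    - [0,0,-0.015]
    - [0,0,-0.03]
    - [0,0,-0.03]
  yaw: [0,0,0]
  jaw: [1,1,1]

```text
t: 21.9
eef_pos: [493.0, -63.9, 176.7]
tcp_rot: [-0.447, 1.568, -1.235]
ft_force: [-0.4, -0.7, 0.6]
opening: 0.276
```

Request:
apply_moves:
  offset:
    - [0,0,-0.015]
    - [0,0,-0.03]
    - [0,0,-0.03]
  yaw: [0,0,0]
  jaw: [1,1,1]

```text
t: 22.28
eef_pos: [493.1, -63.9, 176.1]
tcp_rot: [-0.357, 1.568, -1.144]
ft_force: [-0.3, -0.0, 2.6]
opening: 0.277
```

Request:
apply_moves:
  offset:
    - [0,0,-0.02]
    - [0,0,-0.03]
    - [0,0,-0.03]
  yaw: [0,0,0]
  jaw: [1,1,1]

```text
t: 22.65
eef_pos: [493.2, -63.9, 175.5]
tcp_rot: [-0.272, 1.568, -1.06]
ft_force: [-0.3, -0.0, 4.8]
opening: 0.273
```

Request:
apply_moves:
  offset:
    - [0,0,-0.02]
    - [0,0,-0.03]
    - [0,0,-0.03]
  yaw: [0,0,0]
  jaw: [1,1,1]

```text
t: 23.02
eef_pos: [493.4, -64.0, 175.0]
tcp_rot: [-0.163, 1.567, -0.951]
ft_force: [0.2, 0.1, 5.2]
opening: 0.272
```

Request:
apply_moves:
  offset:
    - [0,0,-0.02]
    - [0,0,-0.035]
    - [0,0,-0.035]
  yaw: [0,0,0]
  jaw: [1,1,1]

```text
t: 23.4
eef_pos: [493.5, -64.1, 174.3]
tcp_rot: [-0.113, 1.567, -0.901]
ft_force: [-1.2, -0.8, 6.3]
opening: 0.274
```

Request:
apply_moves:
  offset:
    - [0,0,-0.02]
    - [0,0,-0.035]
    - [0,0,-0.035]
  yaw: [0,0,0]
  jaw: [1,1,1]

```text
t: 23.78
eef_pos: [493.6, -64.1, 173.6]
tcp_rot: [-0.055, 1.567, -0.842]
ft_force: [0.2, -0.3, 5.6]
opening: 0.275
```

```bash
python3 - <<'E'
from h import *
s=st()
E
```

```text
t 23.77 p [493.59 -64.1  173.59] jawdir 44.89 x [ 0.003 -0.003 -1.   ] j [-0.26  0.36  1.92 -0.    0.86 -1.04] F [ 0.17 -0.3   5.61] M [-0.12 -0.01  0.02] op 0.275
```

Request:
apply_moves:
  offset:
    - [-0.005,0,-0.02]
    - [-0.005,0,-0.04]
    - [-0.005,0,-0.06]
    - [-0.005,0,-0.06]
  yaw: [0,0,0,0]
  jaw: [1,1,1,1]

```text
t: 24.28
eef_pos: [493.7, -64.2, 172.4]
tcp_rot: [0.021, 1.566, -0.766]
ft_force: [-0.7, 0.3, 6.7]
opening: 0.271
```

Request:
apply_moves:
  offset:
    - [-0.005,0,-0.02]
    - [-0.005,0,-0.04]
    - [-0.005,0,-0.06]
    - [-0.005,0,-0.06]
  yaw: [0,0,0,0]
  jaw: [1,1,1,1]

```text
t: 24.78
eef_pos: [494.0, -64.4, 171.6]
tcp_rot: [0.125, 1.564, -0.662]
ft_force: [-0.7, -0.5, 9.7]
opening: 0.278
```

Request:
apply_moves:
  offset:
    - [-0.01,0.005,-0.02]
    - [-0.01,0.005,-0.04]
    - [-0.01,0.005,-0.04]
  yaw: [0,0,0]
  jaw: [1,1,1]

```text
t: 25.15
eef_pos: [494.3, -64.5, 171.4]
tcp_rot: [0.202, 1.563, -0.585]
ft_force: [-1.8, -0.4, 11.5]
opening: 0.278
```

```bash
python3 - <<'E'
from h import *
s=st()
E
```

```text
t 25.15 p [494.3  -64.47 171.36] jawdir 44.89 x [ 0.007 -0.004 -1.   ] j [-0.26  0.37  1.92 -0.    0.85 -1.04] F [-1.77 -0.43 11.51] M [-0.15  0.16 -0.01] op 0.278
```

Request:
apply_moves:
  offset:
    - [-0.01,0.005,-0.03]
    - [-0.01,0.005,-0.05]
    - [-0.01,0.005,-0.07]
    - [-0.01,0.005,-0.07]
  yaw: [0,0,0,0]
  jaw: [1,1,1,1]

```text
t: 25.65
eef_pos: [494.7, -64.6, 170.7]
tcp_rot: [0.252, 1.56, -0.535]
ft_force: [-1.0, -0.9, 15.3]
opening: 0.276
```

```bash
python3 - <<'E'
from h import *
s=st()
E
```

```text
t 25.65 p [494.74 -64.61 170.66] jawdir 44.9 x [ 0.009 -0.005 -1.   ] j [-0.26  0.37  1.92 -0.    0.85 -1.04] F [-0.97 -0.93 15.32] M [-0.22  0.15  0.02] op 0.276
```

Request:
apply_moves:
  offset:
    - [-0.02,0.005,-0.03]
    - [-0.02,0.005,-0.06]
    - [-0.02,0.005,-0.075]
    - [-0.02,0.005,-0.09]
    - [-0.02,0.005,-0.09]
  yaw: [0,0,0,0,0]
  jaw: [1,1,1,1,1]

```text
t: 26.28
eef_pos: [495.2, -64.9, 169.9]
tcp_rot: [0.301, 1.557, -0.486]
ft_force: [-1.5, -1.0, 18.6]
opening: 0.274
```

```bash
python3 - <<'E'
from h import *
s=st()
E
```

```text
t 26.27 p [495.22 -64.88 169.91] jawdir 44.91 x [ 0.012 -0.006 -1.   ] j [-0.26  0.37  1.92 -0.    0.84 -1.04] F [-1.55 -0.95 18.57] M [-0.25  0.23  0.04] op 0.274
```

Request:
apply_moves:
  offset:
    - [-0.02,0.01,-0.05]
    - [-0.02,0.01,-0.07]
    - [-0.02,0.01,-0.085]
    - [-0.02,0.01,-0.085]
    - [-0.02,0.01,-0.085]
  yaw: [0,0,0,0,0]
  jaw: [1,1,1,1,1]

```text
t: 26.9
eef_pos: [495.9, -65.1, 169.5]
tcp_rot: [0.334, 1.553, -0.453]
ft_force: [-1.4, -1.6, 21.6]
opening: 0.273
```

```bash
python3 - <<'E'
from h import *
s=st()
E
```

```text
t 26.9 p [495.86 -65.09 169.46] jawdir 44.92 x [ 0.016 -0.008 -1.   ] j [-0.26  0.37  1.92 -0.    0.83 -1.04] F [-1.38 -1.58 21.56] M [-0.22  0.24 -0.04] op 0.273
```

Request:
apply_moves:
  offset:
    - [0,0,0.1]
    - [0,0,0.4]
    - [0,0,1]
    - [0,0,1.6]
    - [0,0,1.6]
    - [0.5,-1.6,1.6]
    - [1.1,-3.6,1.6]
    - [1.6,-5.6,1.6]
    - [2,-7,1.6]
    - [2.13,-7.54,1.6]
    - [2.13,-7.54,1.6]
    - [2.13,-7.54,1.6]
  yaw: [0,0,0,0,0,0,0,0,0,0,0,0]
  jaw: [1,1,1,1,1,1,1,1,1,1,1,1]

```text
t: 28.4
eef_pos: [548.8, -252.3, 209.3]
tcp_rot: [0.348, 1.554, -0.438]
ft_force: [-0.5, 0.1, -1.3]
opening: 0.275
```

```bash
python3 - <<'E'
from h import *
s=st(); d=grab('scene','s8'); a=cv2.imread('pics/s8.png'); t=grab('top','t8'); b=cv2.imread('pics/t8.png')
c=lambda im,u,v:cv2.resize(im[v:v+60,u:u+60],None,fx=6,fy=6,interpolation=cv2.INTER_CUBIC)
cv2.imwrite('pics/c8.png',np.hstack([c(a,335,150),c(b,358,195)]))
E
```

```text
t 28.4 p [ 548.82 -252.3   209.27] jawdir 44.97 x [ 0.015 -0.007 -1.   ] j [-0.54  0.46  1.63  0.    1.03 -1.33] F [-0.5   0.14 -1.26] M [ 0.05 -0.13  0.01] op 0.275
```

View pics/c8.png

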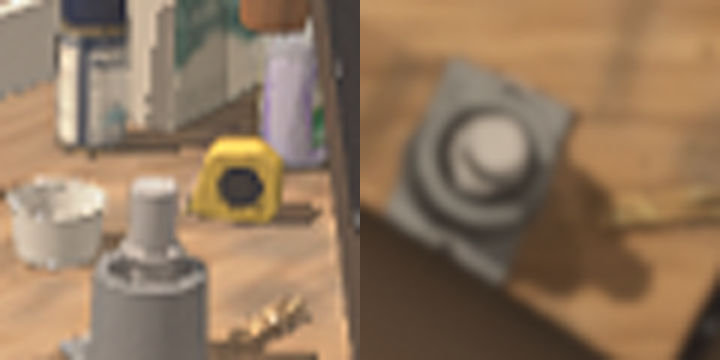

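Request:
apply_moves:
  offset:
    - [0,-0.04,-1.5]
    - [0,-0.04,-3.2]
    - [0,-0.04,-4.8]
    - [0,-0.04,-5.8]
    - [0,-0.04,-6.2]
    - [0,-0.04,-6.3]
    - [0,-0.04,-6.3]
  yaw: [0,0,0,0,0,0,0]
  jaw: [1,1,1,1,1,1,1]

```text
t: 29.38
eef_pos: [549.4, -253.4, 53.1]
tcp_rot: [0.333, 1.552, -0.453]
ft_force: [0.1, -0.3, -0.6]
opening: 0.273
```

Request:
apply_moves:
  offset:
    - [0,0,-0.05]
    - [0,0,-0.1]
    - [0,0,-0.1]
  yaw: [0,0,0]
  jaw: [1,1,1]

```text
t: 29.75
eef_pos: [549.5, -253.5, 50.7]
tcp_rot: [0.332, 1.552, -0.453]
ft_force: [0.5, 0.7, -1.4]
opening: 0.274
```

Request:
apply_moves:
  offset:
    - [0,0,-0.03]
    - [0,0,-0.06]
    - [0,0,-0.06]
  yaw: [0,0,0]
  jaw: [1,1,1]

```text
t: 30.12
eef_pos: [549.4, -253.5, 49.1]
tcp_rot: [0.333, 1.552, -0.453]
ft_force: [-0.5, -0.0, -1.4]
opening: 0.276
```

Request:
apply_moves:
  offset:
    - [0,0,-0.02]
    - [0,0,-0.05]
    - [0,0,-0.05]
  yaw: [0,0,0]
  jaw: [1,1,1]

```text
t: 30.5
eef_pos: [549.4, -253.5, 47.8]
tcp_rot: [0.334, 1.552, -0.452]
ft_force: [0.2, -0.3, -1.1]
opening: 0.277
```

Request:
apply_moves:
  offset:
    - [0,0,-0.02]
    - [0,0,-0.03]
    - [0,0,-0.03]
  yaw: [0,0,0]
  jaw: [1,1,1]

```text
t: 30.88
eef_pos: [549.7, -253.6, 47.4]
tcp_rot: [0.331, 1.551, -0.455]
ft_force: [0.4, 0.2, 3.2]
opening: 0.274
```

Table contact. Release gently.

Request:
apply_moves:
  offset:
    - [0,0,0]
    - [0,0,0]
    - [0,0,0]
    - [0,0,0]
    - [0,0,0]
    - [0,0,0]
  yaw: [0,0,0,0,0,0]
  jaw: [0.4,0.2,0,-0.3,-0.3,-0.3]

```text
t: 31.62
eef_pos: [549.6, -253.6, 47.3]
tcp_rot: [0.331, 1.551, -0.454]
ft_force: [-0.4, -1.1, -1.1]
opening: 0.646
```

Request:
apply_moves:
  offset:
    - [0,0,0.8]
    - [0,0,2]
    - [0,0,4]
    - [0,0,6]
    - [0,0,7]
    - [-1,-2,7.5]
    - [-2,-4,7.5]
    - [-3,-6,7.5]
    - [-3,-8,7.5]
    - [-3,-8,7.5]
    - [-3,-8,7.5]
  yaw: [0,0,0,0,0,0,0,0,0,0,0]
  jaw: [-0.3,-0.3,-0.3,-0.3,-0.3,-0.3,-0.3,-0.3,-0.3,-0.3,-0.3]

```text
t: 33.0
eef_pos: [474.5, -453.2, 234.5]
tcp_rot: [0.354, 1.552, -0.432]
ft_force: [0.5, -0.5, -0.1]
opening: 0.646
```

```bash
python3 - <<'E'
from h import *
s=st(); d=grab('scene','s9'); a=cv2.imread('pics/s9.png'); t=grab('top','t9'); b=cv2.imread('pics/t9.png')
c=lambda im,u,v:cv2.resize(im[v:v+80,u:u+100],None,fx=4,fy=4,interpolation=cv2.INTER_CUBIC)
cv2.imwrite('pics/c9.png',np.hstack([c(a,310,150),c(b,355,165)]))
E
```

```text
t 33.0 p [ 474.48 -453.17  234.52] jawdir 44.98 x [ 0.017 -0.008 -1.   ] j [-0.87  0.51  1.47  0.01  1.15 -1.66] F [ 0.51 -0.54 -0.11] M [ 0.05 -0.13 -0.  ] op 0.646
```

View pics/c9.png

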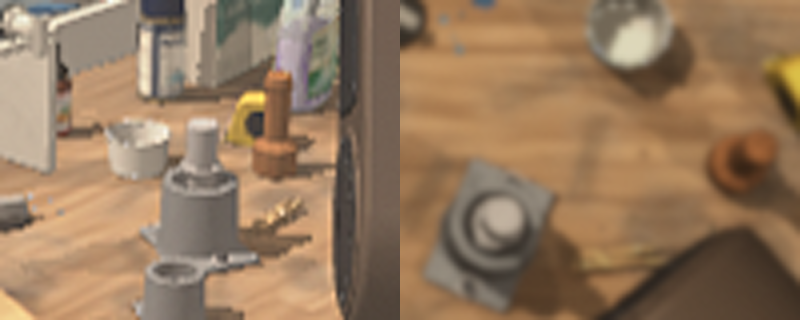

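```bash
python3 - <<'E'
from h import *
print(env.job_done()); st()
E
```

```text
the job is handed in; nothing more can be done
None
the job is handed in; nothing more can be done
```

The job is handed in at about 33 s. The tapered die is set in the large holder, driven down with the tapper, and the tapper is back on the worktop. The wall travel was never measured, so the lock is inferred from the push force.

- **Setting the die:** I lowered it by feel until it met about 5 N, with its lower end about 43 mm below the rim, then eased off and let go. Afterwards it stood upright and about central in the camera views.
- **Driving it down:** I raised the push in steps. The sleeve began to slip at about 7 N and seemed to be seated by about 11 N. The push then grew through 13, 17 and 20 N to about 23 N, measured only at the end of each step. I estimate a wall travel of about 1.1 mm at 23 N, inside the 0.75 to 1.5 mm band.
- **Last look:** the pictures show the die upright in the holder and the tapper upright at its old place, roughly 200 mm from the mouth. The gripper is well clear of both, and the cup and tape measure look untouched.
- **Disagreements:**
  - The scene camera gave points about 4 to 7 mm lower in height than the top camera, so I used the top camera and contact forces.
  - The die rested about 2 mm in x from where the camera put the holder's centre.
  - The tool tilted about 0.02 rad while pressing and stayed tilted when the tapper was released.

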